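# Unsnap the cover of the bench lamp's battery box

## Robot

A 6-joint arm with a two-finger parallel gripper is mounted at the origin on the work surface. World frame = base frame: x ahead of the robot, y to its left, z up, the work surface at z = 0. Lengths are in m, angles in rad, forces in N, time in s.
With the tool pointing down it reaches from about 0.25 to 0.775 m from the base axis. Payload 4 kg.
Tool frame: the origin (TCP) lies midway between the tips of the shut fingers; the grasp point (between the pads) lies 19 mm behind it; z points along the fingers, x is the direction in which the jaws open and shut, and the axes are right-handed (so a half turn about z gives the same grasp; the last joint's range is limited). The gripper opens to 85 mm and grips with 20 to 120 N. Pads are 22 mm wide; open, the fingers measure 114 mm over their backs; the gripper's body (76 mm by 85 mm) begins 54 mm behind the grasp point. The pads swing forward as they close: fully open they stand 13 mm farther back than shut.
Start: joints at [-1.343, 0.087, 1.371, -0, 1.684, -0.103], TCP at [0.179, -0.52, 0.21] pointing down, gripper open.
Joint ranges: [-3.1, 3.1], [-0.76, 2.03], [0.27, 2.55], [-1.08, 4.22], [0.17, 2.65], [-2.57, 2.57]. Speed limits (rad/s): [2.79, 2.79, 3.14, 3.14, 3.14, 3.14].

## Interface

Orientations are given as a unit quaternion [w, x, y, z].
In Python, from plant import arm gives the robot as it stands.
- The arm moves only by the tool play_rows, never from a script. Its argument "steps" is one flat list of numbers, 7 for each row, row after row: the shift along the tool's x, y, z scaled (see below), then the turn, a rotation vector about the tool's x, y, z scaled (see below), then the opening in per cent of the stroke, from 0 (shut) to 100 (fully open). A call has 1 to 12 rows; each row is the pose to reach, as a shift and turn from the pose commanded when the call began, along the tool's axes at that moment, turning the shorter way round; what a row does not reach only later rows make up. The controller multiplies each number of a shift by 500 mm and each number of a turn by pi rad. A row lasts 1/12 s, in which the tool goes at most 41.7 mm and 7.16 degrees, less where a joint would pass 70% of its speed; a pose out of reach is approached as far as the arm can. A call with a number of a shift or a turn outside -1 to 1 is refused whole. A call with a gripper value outside its range is refused whole. The fingers move at their own pace and stop on an object; "grip_force" is the grip in N (left out, the last holds). Time passes only in rows, so rows that repeat a pose let the fingers close. It gives the time, the measured TCP pose, the force and the opening at its end, in the units of the state.
- arm.observe(): the state, without advancing time (a new reading comes with each control period).
- arm.get_image(name): name is "scene" or "side" or "wrist"; returns the picture (480x640x3 uint8, red, green, blue); there is no depth.
- arm.camera_info(name): a dict with "camera_matrix" (3x3 intrinsics, pixels), "k1" (the pictures are not rectified: a ray, as slopes to the right and down, at radius r is drawn at 1 + k1 r^2 times it, then the intrinsics apply), "camera_from_world" (4x4, takes a point from world to camera coordinates). Camera axes: x right, y up, looking along -z (the intrinsics and any distortion apply to the point x, -y, -z); pixel columns grow to the right and rows downward; lengths in m; the calibration is good to about 2 mm. A picture is of the moment at which its call begins: read the wrist's pose just before it. camera_info takes no time and is no camera call; for the wrist camera it gives the pose at the moment of the call.
- arm.close_job(): hands the job in, once; it reports no verdict.
The state is a dict: "time_s": time; "q": joint angles; "qd": joint speeds; "effort": joint torques, N m; "tcp_pos": TCP position; "tcp_rot": TCP orientation; "wrist_force": force on the tool from outside, world axes, zero at the start; "moment": the same for the moment, N m; "width": finger opening in m.
Only numpy, scipy, OpenCV 4.12 (cv2) and the standard library are available. Lean on these libraries where they do the work, as an engineer would, in place of code of your own. Each camera call takes 0.05 s, during which the arm holds its last target.

## Task

Open the battery box of the bench lamp so that its cells can be changed: press the cover's spring tab in and, keeping it pressed, raise that end until the catch is clear, then take the cover off and lay it right way up inside the wooden tray. Do not force it: the tab and cover are brittle plastic and must never bear on the box harder than about 20 N. Leave the bottle, the torch and the jar where they stand.

Things in the scene. Friction and masses are not known exactly. Their poses are not given: they have to be found in the camera images.
- lamp_box: Grey plastic battery box, screwed to the bench, 130 (x) x 90 (y) x 50 mm high. Origin: centre of its underside; z up, x runs from the tab end (-x) to the lip end (+x). The cover lies in a recess in its top, plate top 49 mm above the bench, with 1 to 2 mm of play at the ends and 3 mm at the sides.
- box_lip (a point): Middle of the fixed lip across the box's +x end, 52 to 57 mm above the bench, 46 to 65 mm from the box's origin along x. It overhangs the cover's last 7 mm with 3 mm of play above the plate: the cover must be drawn at least 9 mm towards -x before that end can rise.
- box_catch (a point): Middle of the box's catch bar: 6.5 mm (x) x 32 (y) x 4 mm, 38 to 42 mm above the bench, crossing the 32 mm wide gap for the tab in the box's -x end wall (outer face 65 mm from the origin, 50 mm high). The tab's hook sits 3 mm under the bar; hook and bar are flat, so pulling up does not free it.
- cover: Loose black plastic cover, 0.13 to 0.20 kg: plate 106 (x) x 63 (y) x 5 mm, grip rib on top, spring tab at the -x end. Origin: middle of the plate's underside (44 mm above the bench when shut); axes along the box's when shut. The tab's hook reaches 12 mm below the plate's underside.
- cover_rib (a point): Centre of the cover's grip rib: 40 (x) x 12 (y) x 46 mm high, gripped across its 12 mm with the fingers closing along the cover's y. 15 mm to +x of the cover's origin, 28 mm above the plate's underside (72 mm above the bench when shut); axes are the cover's.
- cover_front (a point): Tab end of the cover, middle line: 65 mm to -x of its origin, 10 mm above the plate's underside (54 mm above the bench when shut). Here stands the tab's thumb pad, 22 mm wide (y), 8 thick, 20 high, 44 to 64 mm above the bench. Its outer face is 71 to 79 mm from the cover's origin: it differs from cover to cover and is not measured, so find it by touch.
- tab_root (a point): Root of the spring tab on the cover's top, 30 mm to -x of its origin. The tab slides in (+x) at about 3 N/mm after 2 N. Pressed 3 mm (11 N) it frees the hook; keep it pressed while that end rises 11 mm, by friction on the pad's face or by holding its sides. Let go then, the hook rests on the bar, that end about 11 mm up. About 6 mm (20 N) breaks it.
- tray: Open wooden tray fixed to the bench, 210 (x) x 150 (y) x 26 mm high, walls and floor 6 mm. Origin: centre of its underside. The cover, up to 132 mm long with its pad, lies in it lengthwise either way round, tilted a little because the hook hangs 12 mm below the plate.
- glue_bottle: Bystander: loose pale bottle, 52 mm wide, 130 mm high. Origin: centre of its underside.
- torch: Bystander: loose metal torch standing on its 40 mm wide head, 135 mm high. Origin: centre of its underside.
- screw_jar: Bystander: loose glass jar with steel lid, 56 mm wide, 50 mm high. Origin: centre of its underside.
Mind the look-alikes: they are no part of the job. Leave any turquoise look-alike of the cover alone. There is more than one size of the lamp_box; the job needs the larger.

How it is judged:
By the outcome, as a careful person would: the job done as asked, in the order asked, and still so for the second after the job is handed in, with the robot touching nothing.
It also fails if it takes over 61 s, if anything falls off the work surface, if the arm or the gripper's body presses on something with over 40 N, if the wrist force passes 120 N, or if a joint passes its speed limit or range.

## Working session

There is one attempt and no reset: what is moved stays moved. The work goes in short steps, Python scripts to look and compute and a tool call to move; the robot and the scene stay as the last step left them, time stands still between calls to the robot, and variables do not carry over. Pictures are saved under pics/ and viewed, and the job is handed in when it is done.

Besides the shell and the picture viewer there is one more tool, called after "Call:" as name(argument=value, ...), one argument or row to a line, values as JSON. play_rows: Moves the arm, as the interface text tells. Its arguments: {"type":"object","properties":{"steps":{"type":"array","items":{"type":"number"}},"grip_force":{"type":"number"}},"required":["steps"]}

```bash
ls; mkdir -p pics
python3 - <<'E'
from plant import arm
import cv2
print(arm.observe())
for n in ["scene","side","wrist"]:
    i=arm.camera_info(n); print(n,i)
    cv2.imwrite(f"pics/{n}0.png",arm.get_image(n)[:,:,::-1])
E
```

```text
pics
{'time_s': 0.0, 'q': array([-1.34309563e+00,  8.79379712e-02,  1.37232491e+00,  1.16807040e-05,
        1.68364208e+00, -1.03114287e-01]), 'qd': array([ 9.30256588e-06, -4.44774691e-04, -2.48215854e-04, -6.80675440e-04,
       -4.07110515e-04,  1.68791281e-04]), 'effort': array([ 9.77623058e-04, -3.51867843e+01, -3.13269675e+01, -2.95195753e-05,
        1.08810401e-02,  2.95472958e-06]), 'tcp_pos': array([ 0.17850662, -0.51960636,  0.20841269]), 'tcp_rot': array([-7.69399291e-04,  8.13883712e-01, -5.81026649e-01, -8.62994047e-04]), 'wrist_force': array([ 0.48390096, -0.05294421,  0.46235661]), 'moment': array([-0.03334131,  0.01624655, -0.01276826]), 'width': 0.08526871137165949}
scene {'camera_matrix': array([[511.36740606,   0.        , 321.03698701],
       [  0.        , 511.36740606, 238.83696811],
       [  0.        ,   0.        ,   1.        ]]), 'k1': 0.015014362093641785, 'camera_from_world': array([[ 0.69594645,  0.71778766, -0.0209624 , -0.46095892],
       [-0.40589909,  0.41729374,  0.81308786,  0.16557817],
       [ 0.5923719 , -0.55735699,  0.58176345, -1.394295
[... 409 characters left out ...]
9761],
       [-0.06114493,  0.8187559 ,  0.57087659, -1.01611274],
       [ 0.        ,  0.        ,  0.        ,  1.        ]])}
wrist {'camera_matrix': array([[357.0280224 ,   0.        , 317.90074283],
       [  0.        , 357.0280224 , 239.97373268],
       [  0.        ,   0.        ,   1.        ]]), 'k1': -0.01116341309678797, 'camera_from_world': array([[ 3.24737199e-01, -9.45803906e-01, -8.50887652e-04,
        -5.49711683e-01],
       [ 8.93589506e-01,  3.07104172e-01, -3.27390932e-01,
         4.19776758e-02],
       [ 3.09908933e-01,  1.05555670e-01,  9.44888593e-01,
        -3.79467661e-01],
       [ 0.00000000e+00,  0.00000000e+00,  0.00000000e+00,
         1.00000000e+00]])}
```

View pics/scene0.png

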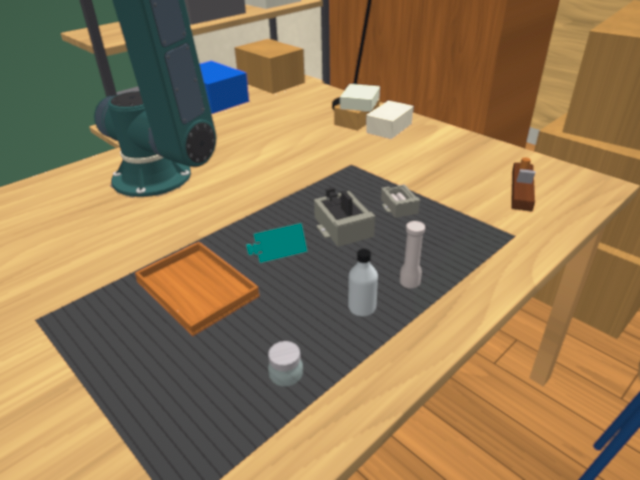

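View pics/side0.png

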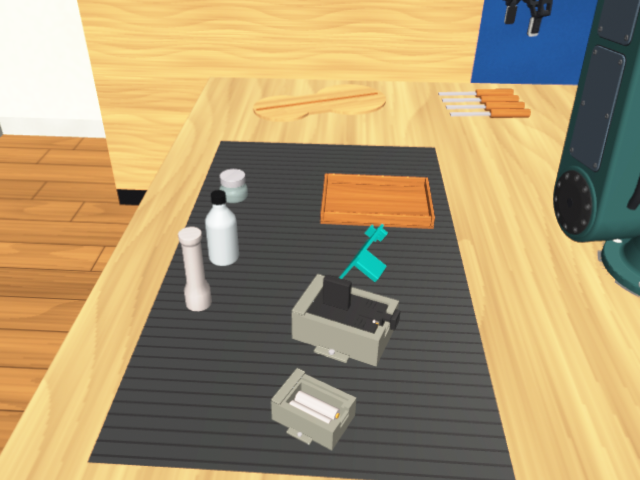

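View pics/wrist0.png

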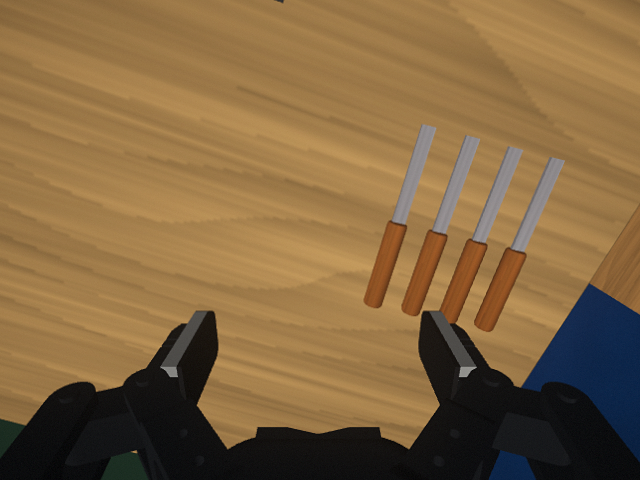

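Candidates: the grey box with the black cover at scene (343,217) / side (345,318), a smaller open grey box at scene (400,199) / side (313,408), and a turquoise look-alike cover at scene (278,243) / side (368,258). I choose the large box with the black cover and check it in close crops.

Run:
```python
import cv2,numpy as np
a=cv2.imread("pics/scene0.png")[175:255,295:395]; b=cv2.imread("pics/side0.png")[265:370,280:420]
a=cv2.resize(a,(500,400),interpolation=2); cv2.imwrite("pics/c1.png",a)
cv2.imwrite("pics/c2.png",cv2.resize(b,(800,600),interpolation=2))
t=cv2.imread("pics/side0.png")[165:235,310:445]
cv2.imwrite("pics/c3.png",cv2.resize(t,(800,415),interpolation=2))
```

```text
(no output)
```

View pics/c1.png

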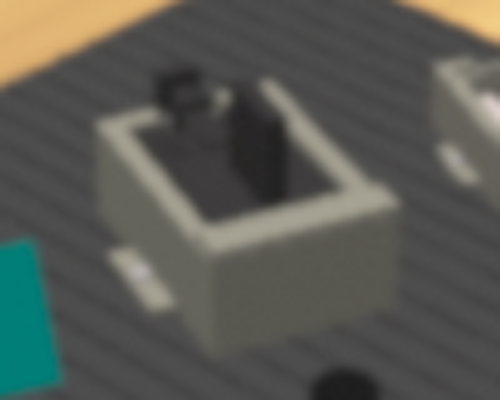

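View pics/c2.png

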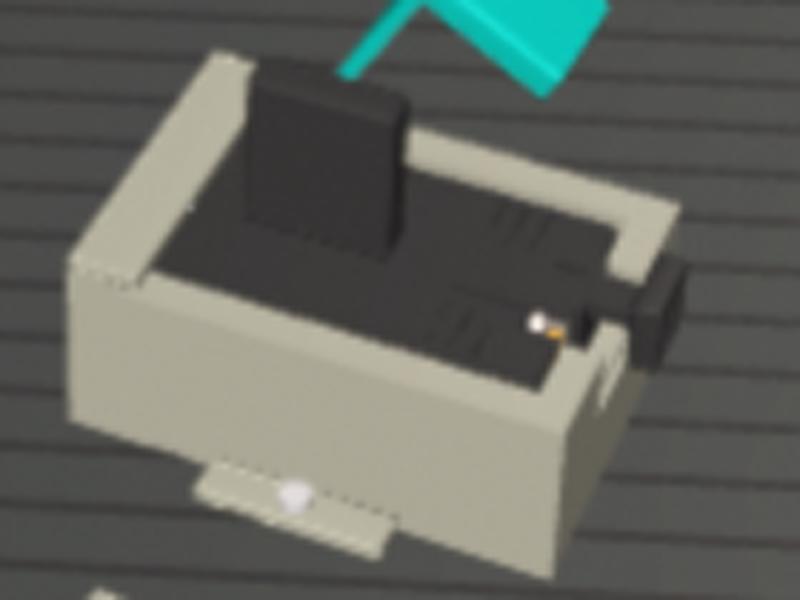

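View pics/c3.png

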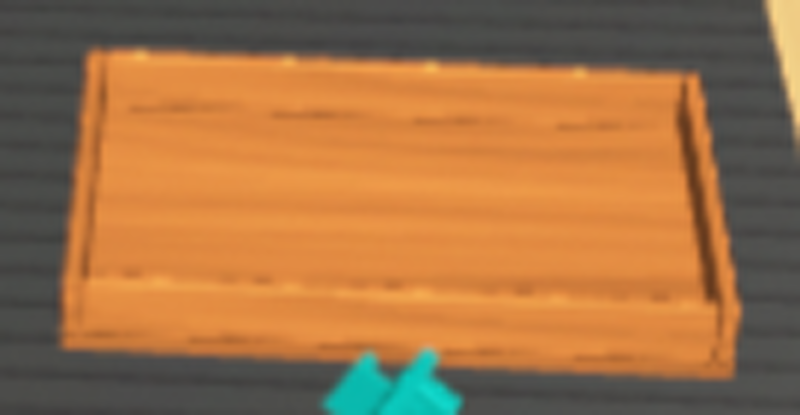

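```bash
cat > h.py <<'E'
import numpy as np,cv2
from scipy.spatial.transform import Rotation as R
from scipy.optimize import least_squares
def proj(info,P):
    P=np.atleast_2d(P); T=info["camera_from_world"]; K=info["camera_matrix"]
    c=P@T[:3,:3].T+T[:3,3]; a=np.c_[c[:,0]/-c[:,2], -c[:,1]/-c[:,2]]
    r2=(a**2).sum(1,keepdims=True); a=a*(1+info["k1"]*r2)
    return a@K[:2,:2].T+K[:2,2]
def RT(s): # s state -> R,p
    q=s["tcp_rot"]; return R.from_quat([q[1],q[2],q[3],q[0]]),s["tcp_pos"]
def place(x,y,yaw,M):
    M=np.atleast_2d(M)/1000.; c,s=np.cos(yaw),np.sin(yaw)
    return np.c_[x+c*M[:,0]-s*M[:,1], y+s*M[:,0]+c*M[:,1], M[:,2]]
def fit(obs,x0): # obs: list of (info, M(n,3)mm, uv)
    f=lambda v: np.concatenate([(proj(i,place(*v,M))-uv).ravel() for i,M,uv in obs])
    r=least_squares(f,x0,loss='soft_l1'); return r.x,f(r.x).reshape(-1,2)
E
python3 - <<'E'
from h import *
from plant import arm
si=arm.camera_info("side"); sc=arm.camera_info("scene")
def c(uv,x0,y0,s): uv=np.array(uv,float); return (uv+.5)/s-.5+[x0,y0]
B=np.array([(-65,45,0),(-65,45,50),(65,45,0),(65,45,57),(-65,-45,50),(65,-45,57)])
uv=c([(552,578),(562,432),(68,420),(68,258),(680,207),(218,50)],280,265,800/140)
B2=np.array([(65,45,0),(65,45,57),(65,-45,57),(-65,45,50)])
uv2=c([(220,352),(205,248),(397,200),(98,122)],295,175,5)
for o in ([(si,B,uv)],[(sc,B2,uv2)],[(si,B,uv),(sc,B2,uv2)]):
    v,e=fit(o,[.6,.1,0]); print("box",v.round(4),np.degrees(v[2]).round(2)); print(e.round(1).tolist())
T=np.array([(105,-75,26),(-105,-75,26),(105,75,0),(-105,75,0)])
uv=c([(90,48),(697,74),(63,347),(735,377)],310,165,800/135)
v,e=fit([(si,T,uv)],[.5,-.3,0]);print("tray",v.round(4),np.degrees(v[2]),e.round(1).tolist())
s=arm.observe(); r,p=RT(s); print(p,r.as_matrix().round(3))
# bystanders rough
def ray(info,uv,z):
    f=lambda v: (proj(info,[v[0],v[1],z])-uv).ravel()
    return least_squares(f,[.6,0]).x.round(3)
print(ray(si,[222,262],0),ray(si,[197,308],0),ray(si,[234,199],0))
E
```

```text
box [ 0.5411  0.1892 -0.3656] -20.95
[[-0.3, 0.7], [0.4, 0.3], [0.4, 0.1], [-0.1, -0.7], [0.1, -0.4], [-0.6, -0.2]]
box [ 0.5032  0.1139 -0.3416] -19.57
[[0.1, -0.0], [3.1, -0.7], [-74.2, 19.6], [-0.1, -0.9]]
box [ 0.5409  0.1883 -0.3665] -21.0
[[-0.3, 0.3], [0.5, -0.1], [0.5, -0.3], [0.1, -1.1], [0.2, -0.7], [-0.4, -0.6], [35.0, -6.7], [39.0, -7.3], [-37.1, 12.1], [34.5, -6.8]]
tray [ 0.4847 -0.1721 -0.0086] -0.49442186918790104 [[-0.2, -0.0], [0.4, -0.6], [0.2, 0.3], [-0.4, 0.1]]
[ 0.17853909 -0.51977419  0.20867769] [[ 0.325 -0.946 -0.   ]
 [-0.946 -0.325  0.002]
 [-0.002 -0.    -1.   ]]
[0.754 0.033] [0.771 0.153] [ 0.767 -0.174]
```

Run:
```python
from h import *
from plant import arm
si=arm.camera_info("side"); sc=arm.camera_info("scene")
def c(uv,x0,y0,s): uv=np.array(uv,float); return (uv+.5)/s-.5+[x0,y0]
B=np.array([(-65,45,0),(-65,45,50),(65,45,0),(65,45,57),(-65,-45,50),(65,-45,57)])
uv=c([(552,578),(562,432),(68,420),(68,258),(680,207),(218,50)],280,265,800/140)
B2=np.array([(65,-45,0),(65,-45,57),(65,45,57),(-65,-45,50)])
uv2=c([(220,352),(205,248),(397,200),(98,122)],295,175,5)
for o in ([(sc,B2,uv2)],[(si,B,uv),(sc,B2,uv2)]):
    v,e=fit(o,[.54,.19,-.3]); print("box",v.round(4),np.degrees(v[2]).round(2)); print(e.round(1).tolist())
# cover rib top corners side: (255,65),(405,100),(245,215 base)
x,y,w=.541,.189,np.radians(-21)
for n,i in (("side",si),("scene",sc)):
  print(n,proj(i,place(x,y,w,[[15,0,95],[-75,0,54],[-35,20,95],[-69,11,64],[-77,11,64]])).round(1).tolist())
s=arm.observe();r,p=RT(s)
# target above: tcp at box (-20,0,~220), tool x along -box y
def tool(yaw): # tool x dir angle
    c,s=np.cos(yaw),np.sin(yaw); return R.from_matrix(np.array([[c,s,0],[s,-c,0],[0,0,-1]]))
for k in (1,-1):
  rt=tool(w-k*np.pi/2); print(k,(r.inv()*rt).as_rotvec(degrees=True).round(1), r.inv().apply(place(x,y,w,[[-110,0,200]])[0]-p).round(3))
```

```text
box [ 0.5342  0.1955 -0.3733] -21.39
[[-1.8, 0.6], [1.2, -0.1], [0.3, -0.0], [-0.3, -0.7]]
box [ 0.5407  0.1896 -0.3694] -21.17
[[-0.2, 1.0], [0.5, 0.7], [0.6, 0.2], [0.1, -0.6], [0.4, -0.0], [-0.2, -0.1], [-1.4, 3.0], [1.6, 2.2], [0.9, 2.1], [-0.2, 1.3]]
side [[337.1, 279.3], [396.1, 319.6], [365.7, 297.7], [390.0, 317.9], [395.6, 319.6]]
scene [[346.4, 195.5], [329.8, 192.8], [344.9, 183.3], [335.1, 189.3], [333.7, 187.7]]
1 [ 0.   0.1 40. ] [-0.623 -0.489  0.01 ]
-1 [-1.0e-01  0.0e+00 -1.4e+02] [-0.623 -0.489  0.01 ]
```

Call:
play_rows(
  steps=[-0.62,-0.49,0,0,0,-0.389,100,-0.62,-0.49,0,0,0,-0.389,100,-0.62,-0.49,0,0,0,-0.389,100,-0.62,-0.49,0,0,0,-0.389,100,-0.62,-0.49,0,0,0,-0.389,100,-0.62,-0.49,0,0,0,-0.389,100,-0.62,-0.49,0,0,0,-0.389,100,-0.62,-0.49,0,0,0,-0.389,100,-0.62,-0.49,0,0,0,-0.389,100,-0.62,-0.49,0,0,0,-0.389,100,-0.62,-0.49,0,0,0,-0.389,100],
  grip_force=30,
)

```text
time_s: 1.07
tcp_pos: [0.3104, -0.144, 0.2097]
tcp_rot: [-0.001, 1.0, -0.004, 0.001]
wrist_force: [0.2, -0.8, 0.6]
width: 0.0856
```

```bash
cat >> h.py <<'E'
BX=[.5407,.1896,np.radians(-21.17)]
def tool(yaw):
    c,s=np.cos(yaw),np.sin(yaw); return R.from_matrix(np.array([[c,s,0],[s,-c,0],[0,0,-1]]))
def togo(s,M,yaw,base=None,pitch=0):
    """numbers for a move to box-frame TCP M(mm), tool x at yaw; pitch: rot about tool x (deg)"""
    r,p=RT(s); b=base or BX
    d=r.inv().apply(place(*b,M)[0]-p); rt=tool(yaw)*R.from_rotvec([np.radians(pitch),0,0])
    print("t %.2f shift"%s["time_s"],(d/.5).round(4),"turn",((r.inv()*rt).as_rotvec()/np.pi).round(4))
def inbox(s,b=None):
    b=b or BX; r,p=RT(s); c,q=np.cos(b[2]),np.sin(b[2]); d=p-[b[0],b[1],0]
    f=s["wrist_force"]
    return (np.array([c*d[0]+q*d[1],-q*d[0]+c*d[1],d[2]])*1000).round(1),np.array([c*f[0]+q*f[1],-q*f[0]+c*f[1],f[2]]).round(1)
E
python3 - <<'E'
from h import *
from plant import arm
s=arm.observe(); print(s["tcp_pos"],s["q"].round(2)); togo(s,[-110,0,200],BX[2]+np.pi/2)
r,p=RT(s);T=arm.camera_info("wrist")["camera_from_world"]; cp=-T[:3,:3].T@T[:3,3]; print("cam in tool",r.inv().apply(cp-p), r.inv().apply(-T[2,:3]))
E
```

```text
[ 0.31035111 -0.143953    0.20966392] [-0.6  -0.39  1.79  0.    1.75 -0.59]
t 1.07 shift [ 0.249  -0.7487  0.0205] turn [-0.     -0.0006 -0.3851]
cam in tool [ 1.18657928e-04 -8.42846866e-02 -1.63291070e-01] [-5.18087855e-06  3.28398855e-01  9.44539143e-01]
```

Call:
play_rows(
  steps=[0.249,-0.749,0.02,0,0,-0.385,100,0.249,-0.749,0.02,0,0,-0.385,100,0.249,-0.749,0.02,0,0,-0.385,100,0.249,-0.749,0.02,0,0,-0.385,100,0.249,-0.749,0.02,0,0,-0.385,100,0.249,-0.749,0.02,0,0,-0.385,100,0.249,-0.749,0.02,0,0,-0.385,100,0.249,-0.749,0.02,0,0,-0.385,100,0.249,-0.749,0.02,0,0,-0.385,100,0.249,-0.749,0.02,0,0,-0.385,100,0.249,-0.749,0.02,0,0,-0.385,100,0.249,-0.749,0.02,0,0,-0.385,100],
)

```text
time_s: 2.07
tcp_pos: [0.4411, 0.2247, 0.1985]
tcp_rot: [0.0, 0.828, 0.561, -0.001]
wrist_force: [-0.7, -1.4, -1.0]
width: 0.0854
```

Run:
```python
from h import *
from plant import arm
s=arm.observe(); print(inbox(s)); togo(s,[-110,0,200],BX[2]+np.pi/2)
i=arm.camera_info("wrist"); im=arm.get_image("wrist")[:,:,::-1].copy(); cv2.imwrite("pics/w1.png",im)
np.save("w1.npy",i,allow_pickle=True)
```

```text
(array([-105.6,   -3.3,  198.5]), array([-0.2, -1.5, -1. ]))
t 2.07 shift [ 0.0065 -0.0089 -0.0029] turn [-0.0004  0.0007 -0.0033]
```

View pics/w1.png

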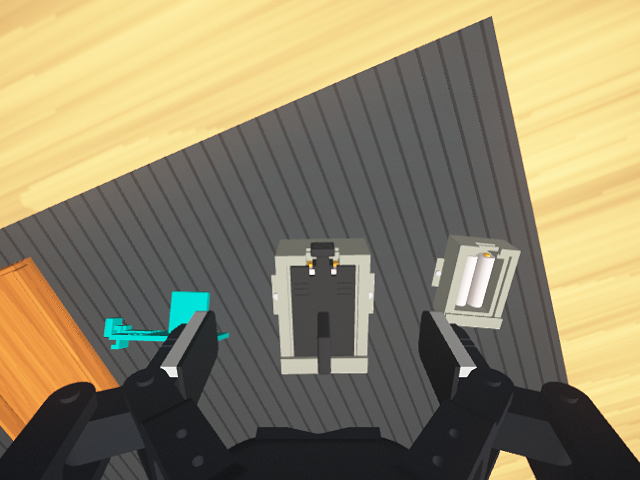

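Run:
```python
from h import *
im=cv2.imread("pics/w1.png")[225:385,255:390]
cv2.imwrite("pics/w1c.png",cv2.resize(im,None,fx=5,fy=3.75,interpolation=2))
```

```text
(no output)
```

View pics/w1c.png

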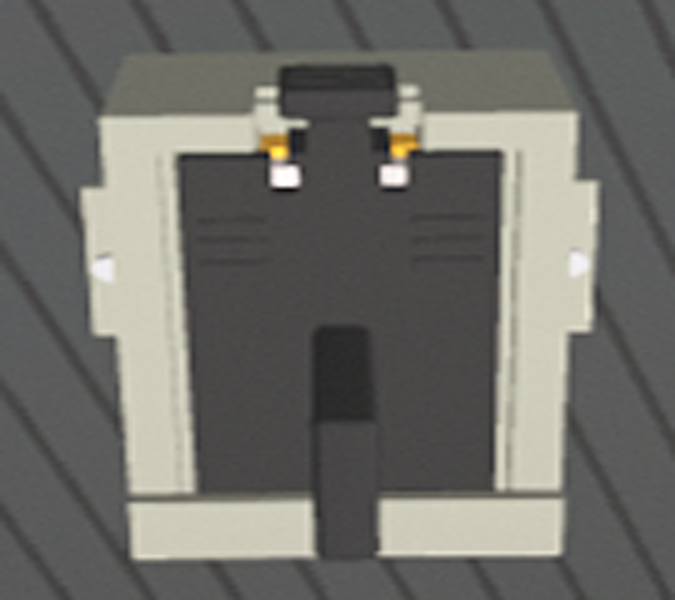

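Run:
```python
from h import *
from plant import arm
wi=np.load("w1.npy",allow_pickle=True).item(); si=arm.camera_info("side")
def c(uv,x0,y0,sx,sy): uv=np.array(uv,float); return (uv+.5)/[sx,sy]-.5+[x0,y0]
B=np.array([(-65,45,0),(-65,45,50),(65,45,0),(65,45,57),(-65,-45,50),(65,-45,57)])
uv=c([(552,578),(562,432),(68,420),(68,258),(680,207),(218,50)],280,265,800/140,800/140)
B3=np.array([(-65,-45,50),(-65,45,50),(-65,-45,0),(-65,45,0),(65,-45,57),(65,45,57),(46,-45,57),(46,45,57)])
uv3=c([(101,117),(578,114),(125,52),(553,52),(132,558),(562,555),(127,498),(564,494)],255,225,5,3.75)
for o in ([(wi,B3,uv3)],[(wi,B3,uv3),(si,B,uv)]):
    v,e=fit(o,[.54,.19,-.3]); print("box",v.round(4),np.degrees(v[2]).round(2)); print(e.round(1).tolist())
# cover: rib
C=np.array([(-5,-6,95),(-5,6,95),(35,-6,95),(35,6,95)]); uvc=c([(313,420),(376,420),(317,558),(379,556)],255,225,5,3.75)
v2,e=fit([(wi,C,uvc)],v); print("cover",v2.round(4),np.degrees(v2[2]),e.round(1).tolist())
# pad: top outer edge v~66-70; z=64
for vv in (66,70): 
  t=c([(337,vv)],255,225,5,3.75)[0]
  f=lambda x: (proj(wi,place(*v,[[x[0],x[1],64]]))-t).ravel()
  print(least_squares(f,[-75,0]).x)
t=c([(337,97)],255,225,5,3.75)[0]
print(least_squares(lambda x: (proj(wi,place(*v,[[x[0],x[1],64]]))-t).ravel(),[-75,0]).x)
```

```text
box [ 0.5387  0.1905 -0.3664] -20.99
[[-0.1, -0.6], [0.4, -0.9], [0.6, -0.4], [-0.9, -1.4], [-0.4, 0.6], [0.2, 0.6], [-0.3, 1.4], [0.4, 1.6]]
box [ 0.5396  0.1902 -0.3679] -21.08
[[0.0, 0.3], [0.5, 0.1], [0.7, 0.4], [-0.8, -0.5], [-0.4, 1.3], [0.0, 1.4], [-0.3, 2.1], [0.3, 2.4], [0.7, 1.3], [1.5, 1.0], [1.3, 0.5], [0.9, -0.2], [1.2, 0.2], [0.5, 0.2]]
cover [ 0.5373  0.1908 -0.3582] -20.523744959528873 [[-0.6, -0.4], [0.6, -0.6], [-0.4, 0.4], [0.4, 0.7]]
[-83.31534268  -0.64377388]
[-82.31362709  -0.65223472]
[-75.49730437  -0.70978875]
```

```bash
echo 'BX=[.5391,.1903,np.radians(-21.0)]
Y=BX[2]+np.pi/2' >> h.py
python3 - <<'E'
from h import *
from plant import arm
s=arm.observe(); print(inbox(s),s["qd"].round(3)); togo(s,[-74,-.5,80],Y)
E
```

```text
(array([-103.7,   -3.8,  198.9]), array([ 0.4, -0.5,  1. ])) [-0.023 -0.028  0.008  0.001 -0.001 -0.002]
t 2.12 shift [0.008  0.0594 0.2378] turn [-0.0002  0.0006 -0.0047]
```

Call:
play_rows(
  steps=[0.008,0.059,0.12,0,0,-0.0045,50,0.008,0.059,0.238,0,0,-0.0045,50,0.008,0.059,0.238,0,0,-0.0045,50,0.008,0.059,0.238,0,0,-0.0045,50,0.008,0.059,0.238,0,0,-0.0045,50,0.008,0.059,0.238,0,0,-0.0045,50,0.008,0.059,0.238,0,0,-0.0045,50,0.008,0.059,0.238,0,0,-0.0045,50],
)

```text
time_s: 2.78
tcp_pos: [0.4718, 0.2182, 0.0844]
tcp_rot: [0.001, 0.824, 0.567, 0.003]
wrist_force: [-0.1, -0.3, 1.1]
width: 0.0424
```

Run:
```python
from h import *
from plant import arm
s=arm.observe(); print(inbox(s),s["qd"].round(3)); togo(s,[-74,-.5,52],Y)
np.save("w2.npy",arm.camera_info("wrist"),allow_pickle=True)
cv2.imwrite("pics/w2.png",arm.get_image("wrist")[:,:,::-1])
s=arm.observe(); print(inbox(s),s["qd"].round(3)); togo(s,[-74,-.5,52],Y)
```

```text
(array([-72.8,   1.9,  84.4]), array([-0. , -0.3,  1.1])) [ 0.004  0.009  0.01   0.002 -0.003  0.   ]
t 2.78 shift [-0.0051 -0.0028  0.0648] turn [ 0.0017 -0.0014  0.0003]
(array([-73.1,   1.8,  83.9]), array([-0.4, -0.5,  0.3])) [ 0.002  0.009  0.014  0.001 -0.003  0.   ]
t 2.83 shift [-0.0048 -0.0021  0.0638] turn [ 0.0015 -0.0012  0.0004]
```

View pics/w2.png

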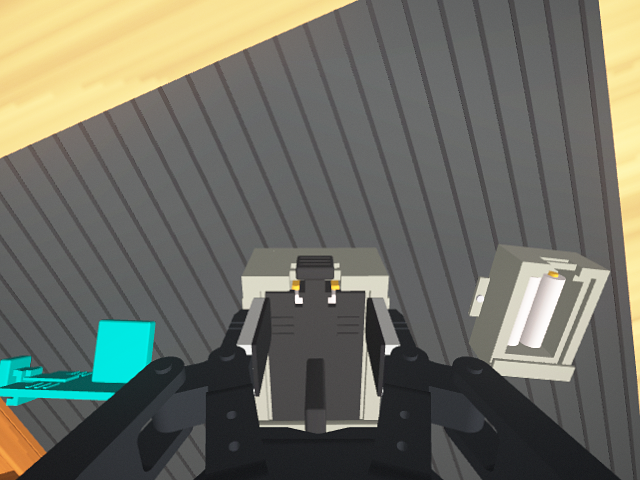

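Run:
```python
from h import *
i=np.load("w2.npy",allow_pickle=True).item()
print(proj(i,place(*BX,[[-75.5,0,64],[-67.5,0,64],[-75,-11,64],[-75,11,64],[-73,1.9,84],[-65,-45,50],[-65,45,50],[-65,-45,0],[-65,45,0]])).round(1).tolist())
im=cv2.imread("pics/w2.png")[235:335,235:395]
cv2.imwrite("pics/w2c.png",cv2.resize(im,None,fx=5,fy=5,interpolation=2))
```

```text
[[315.0, 269.9], [315.0, 282.7], [295.4, 270.7], [334.6, 270.7], [318.5, 290.5], [241.0, 276.2], [389.1, 276.1], [254.5, 247.2], [376.2, 247.2]]
```

View pics/w2c.png

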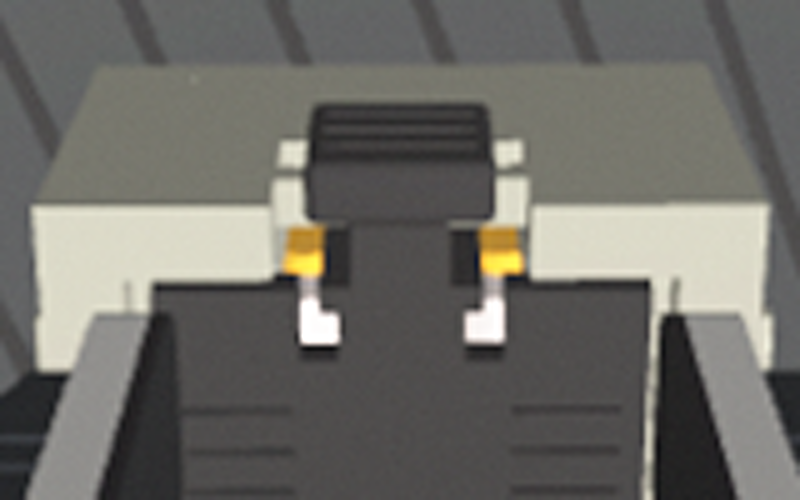

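Call:
play_rows(
  steps=[-0.0038,-0.006,0.03,0.0015,-0.0012,0,50,-0.0038,-0.006,0.05,0.0015,-0.0012,0,50,-0.0038,-0.006,0.06,0.0015,-0.0012,0,50,-0.0038,-0.006,0.06,0.0015,-0.0012,0,50,-0.0038,-0.006,0.06,0.0015,-0.0012,0,50,-0.0038,-0.006,0.06,0.0015,-0.0012,0,50,-0.0038,-0.006,0.06,0.0015,-0.0012,0,50,-0.0038,-0.006,0.06,0.0015,-0.0012,0,50],
)

```text
time_s: 3.5
tcp_pos: [0.4667, 0.217, 0.0511]
tcp_rot: [-0.001, 0.824, 0.567, -0.002]
wrist_force: [-0.4, 0.8, 0.7]
width: 0.0427
```

```bash
cat > st.py <<'E'
from h import *
from plant import arm
import sys
s=arm.observe(); print(*inbox(s),"w",(s["width"]*1000).round(1),"qd",abs(s["qd"]).max().round(3),"rot",((RT(s)[0].inv()*tool(Y)).as_rotvec(degrees=True)).round(2)); 
if len(sys.argv)>3: togo(s,[float(a) for a in sys.argv[1:4]],Y)
E
python3 st.py -76 0 52
```

```text
Traceback (most recent call last):
  File "st.py", line 4, in <module>
    s=arm.observe(); print(*inbox(s),"w",(s["width"]*1000).round(1),"qd",abs(s["qd"]).max().round(3),"rot",((RT(s)[0].inv()*tool(Y)).as_rotvec(degrees=True)).round(2));
                                         ^^^^^^^^^^^^^^^^^^^^^^^
AttributeError: 'float' object has no attribute 'round'
```

```bash
sed -i 's/(s\["width"\]\*1000).round(1)/round(s["width"]*1000,1)/; s/abs(s\["qd"\]).max().round(3)/round(float(abs(s["qd"]).max()),3)/' st.py
python3 st.py -76 0 52
python3 - <<'E'
from h import *
from plant import arm
np.save("w3.npy",arm.camera_info("wrist"),allow_pickle=True)
im=arm.get_image("wrist")[:,:,::-1]; cv2.imwrite("pics/w3.png",im)
cv2.imwrite("pics/w3c.png",cv2.resize(im[220:400,210:430],(770,600),interpolation=2))
im=arm.get_image("side")[:,:,::-1]
cv2.imwrite("pics/s3c.png",cv2.resize(im[220:370,280:480],(800,600),interpolation=2))
E
python3 st.py
```

```text
[-77.2  -1.   51.1] [-0.6  0.6  0.7] w 42.7 qd 0.002 rot [-0.22  0.18  0.09]
t 3.50 shift [ 0.002   0.0023 -0.0019] turn [-0.0012  0.001   0.0005]
[-77.3  -1.1  51. ] [-0.8  0.2 -0. ] w 42.7 qd 0.002 rot [-0.23  0.19  0.08]
```

View pics/w3c.png

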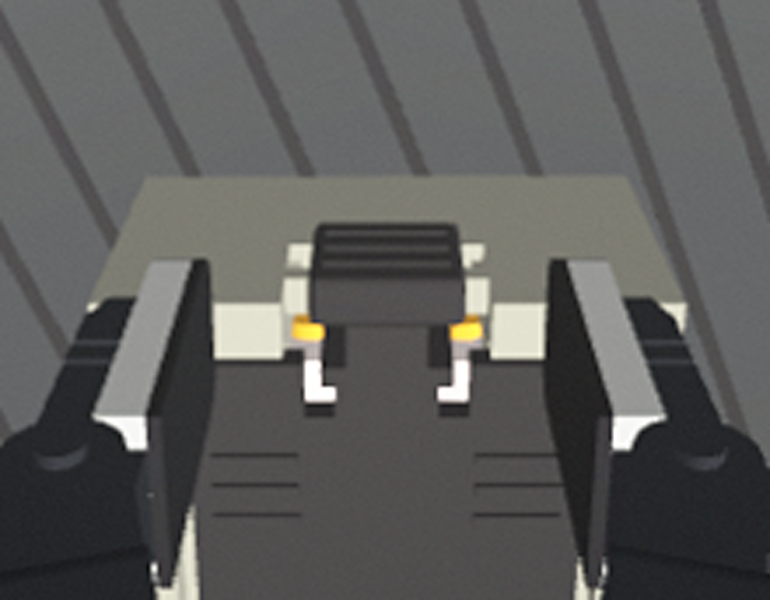

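View pics/s3c.png

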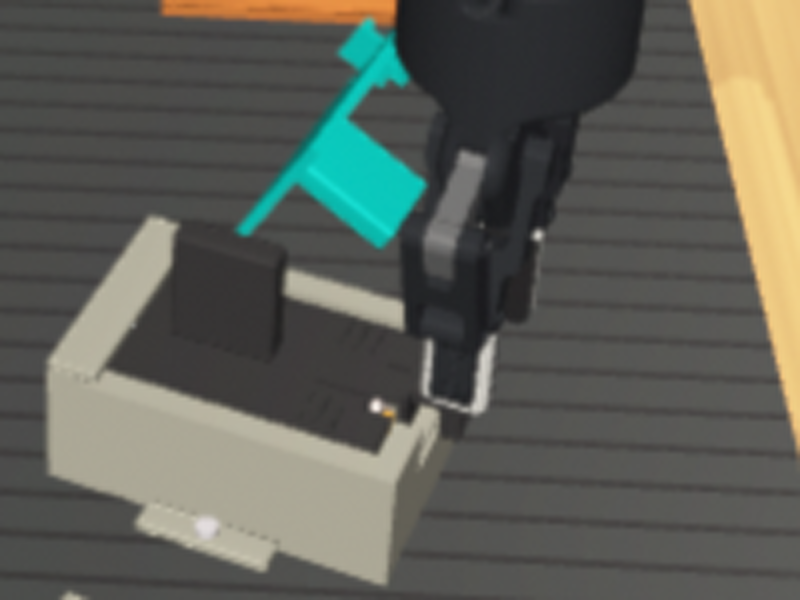

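Call:
play_rows(
  steps=[0.002,0.0025,-0.002,-0.001,0.001,0,50,0.002,0.0025,-0.002,-0.001,0.001,0,35,0.002,0.0025,-0.002,-0.001,0.001,0,30,0.002,0.0025,-0.002,-0.001,0.001,0,26,0.002,0.0025,-0.002,-0.001,0.001,0,20,0.002,0.0025,-0.002,-0.001,0.001,0,10,0.002,0.0025,-0.002,-0.001,0.001,0,10,0.002,0.0025,-0.002,-0.001,0.001,0,10],
  grip_force=40,
)

```text
time_s: 4.27
tcp_pos: [0.4678, 0.2173, 0.0516]
tcp_rot: [-0.0, 0.824, 0.567, -0.001]
wrist_force: [-0.5, 0.0, -0.2]
width: 0.0084
```

```bash
python3 st.py -76 0 52;python3 - <<'E'
from h import *
from plant import arm
im=arm.get_image("wrist")[:,:,::-1]; cv2.imwrite("pics/w4.png",im)
cv2.imwrite("pics/w4c.png",cv2.resize(im[220:400,210:430],(770,600),interpolation=2))
E
python3 st.py
```

```text
[-76.3  -0.3  51.6] [-0.4 -0.1 -0.2] w 8.4 qd 0.001 rot [-0.09  0.04  0.08]
t 4.27 shift [ 0.0006  0.0006 -0.0009] turn [-0.0005  0.0002  0.0005]
[-76.3  -0.3  51.5] [-0.1 -0.8  0.1] w 8.6 qd 0.003 rot [-0.09  0.04  0.08]
```

View pics/w4c.png

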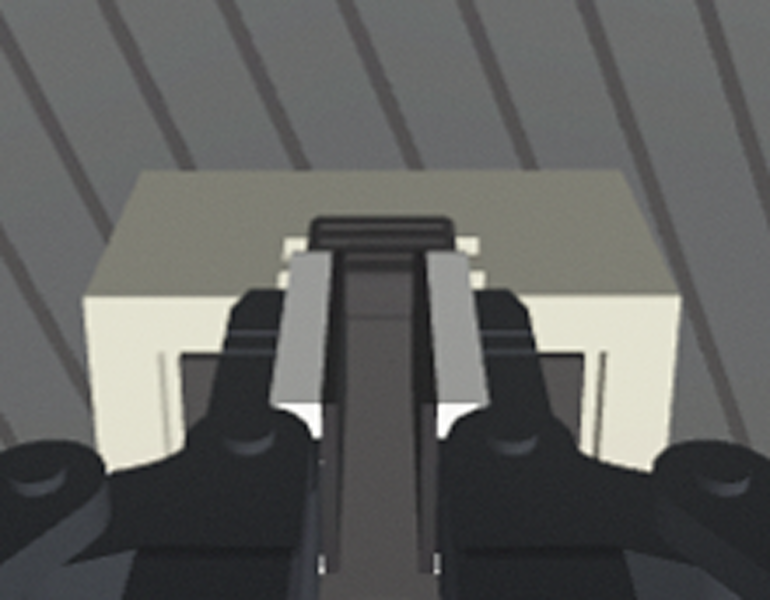

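```bash
python3 - <<'E'
from h import *
from plant import arm
si=arm.camera_info("side"); s=arm.observe()
im=arm.get_image("side")[:,:,::-1].copy()
r,p=RT(s)
P=[p+r.apply([0.004*k,y,z]) for z in (0,-.019) for k in (-1,1) for y in (-.011,.011)]
for q in proj(si,P): print(q.round(1))
c=cv2.resize(im[240:360,310:450],(700,600),interpolation=2)
for k,q in enumerate(proj(si,P)): 
  u=((q-[310,240])*5).round().astype(int); cv2.circle(c,tuple(int(a) for a in u),4,(0,0,255) if k<4 else (0,255,0),1)
cv2.imwrite("pics/s4.png",c)
E
python3 st.py
```

```text
[406.8 322.3]
[391.6 317.7]
[405.1 325.9]
[389.8 321.2]
[408.1 312. ]
[392.7 307.5]
[406.4 315.6]
[390.9 311. ]
[-76.3  -0.3  51.5] [0.9 0.1 0.5] w 8.5 qd 0.001 rot [-0.09  0.04  0.08]
```

View pics/s4.png

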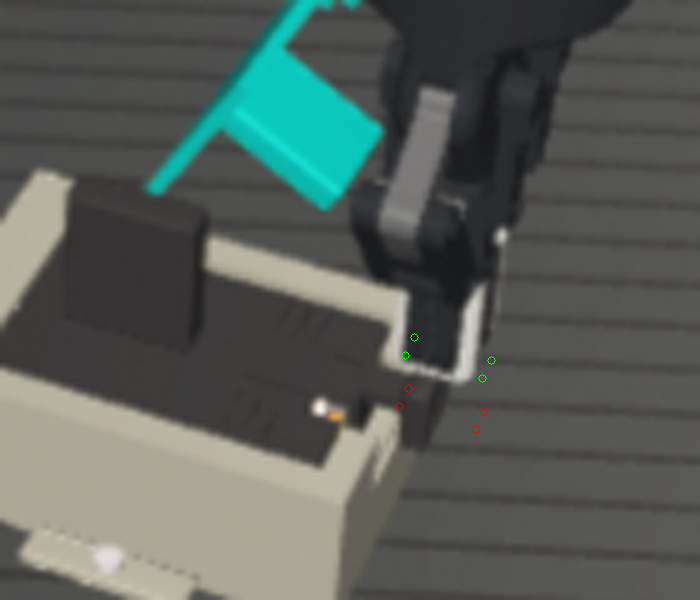

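The fingers closed above the pad. Both pictures put the visible fingertips about 22 mm behind the reported TCP, so I'll reopen, go lower and look again.

Call:
play_rows(
  steps=[0.0006,-0.0024,0,0,0,0,50,0.0006,-0.0024,0,0,0,0,50,0.0006,-0.0024,0,0,0,0,50,0.0006,-0.0024,0,0,0,0,50,0.0006,-0.0024,0.01,0,0,0,50,0.0006,-0.0024,0.02,0,0,0,50,0.0006,-0.0024,0.03,0,0,0,50,0.0006,-0.0024,0.037,0,0,0,50,0.0006,-0.0024,0.037,0,0,0,50,0.0006,-0.0024,0.037,0,0,0,50,0.0006,-0.0024,0.037,0,0,0,50],
)

```text
time_s: 5.28
tcp_pos: [0.4668, 0.2181, 0.0331]
tcp_rot: [-0.0, 0.824, 0.567, -0.001]
wrist_force: [-0.7, -0.2, 0.2]
width: 0.0428
```

```bash
python3 st.py -76 0 33;python3 - <<'E'
from h import *
from plant import arm
im=arm.get_image("wrist")[:,:,::-1]; cv2.imwrite("pics/w5.png",im)
a=cv2.resize(im[220:400,210:430],(550,450),interpolation=2)
im=arm.get_image("side")[:,:,::-1]; b=cv2.resize(im[250:360,340:440],(250,275),interpolation=2)
c=np.zeros((450,800,3),np.uint8); c[:,:550]=a; c[:275,550:]=b; cv2.imwrite("pics/w5c.png",c)
E
python3 st.py
```

```text
[-77.4   0.   33.1] [-0.6 -0.4  0.2] w 42.8 qd 0.006 rot [-0.09  0.04  0.08]
t 5.28 shift [-0.0001  0.0029  0.0002] turn [-0.0005  0.0002  0.0005]
[-77.3   0.1  33.4] [-0.6 -0.2 -0.6] w 42.8 qd 0.003 rot [-0.06  0.02  0.08]
```

View pics/w5c.png

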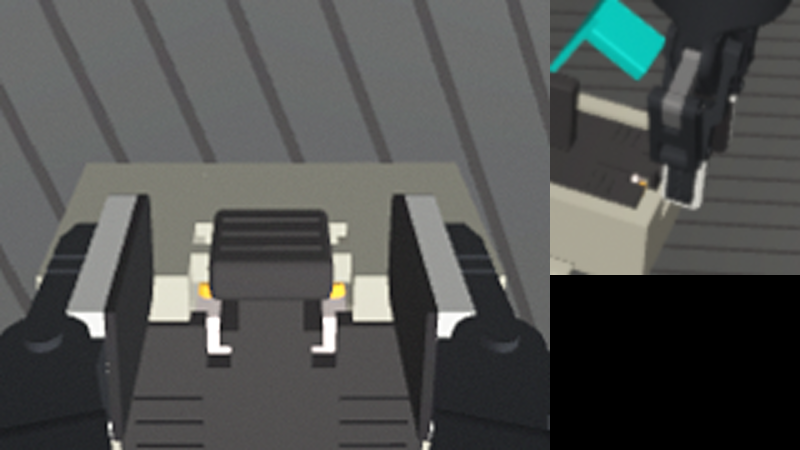

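Call:
play_rows(
  steps=[0,0,0,0,0,0,35,0,0,0,0,0,0,30,0,0,0,0,0,0,26,0,0,0,0,0,0,20,0,0,0,0,0,0,15,0,0,0,0,0,0,10,0,0,0,0,0,0,10],
  grip_force=40,
)

```text
time_s: 5.97
tcp_pos: [0.4668, 0.2181, 0.0333]
tcp_rot: [-0.0, 0.824, 0.567, -0.001]
wrist_force: [-0.3, -0.0, 1.7]
width: 0.0203
```

```bash
python3 st.py;python3 - <<'E'
from h import *
from plant import arm
im=arm.get_image("wrist")[:,:,::-1]; cv2.imwrite("pics/w6.png",im)
a=cv2.resize(im[220:400,210:430],(550,450),interpolation=2)
im=arm.get_image("side")[:,:,::-1]; b=cv2.resize(im[250:360,340:440],(250,275),interpolation=2)
c=np.zeros((450,800,3),np.uint8); c[:,:550]=a; c[:275,550:]=b; cv2.imwrite("pics/w6c.png",c)
E
python3 st.py
```

```text
[-77.4   0.1  33.3] [-0.3 -0.1  1.7] w 20.3 qd 0.001 rot [-0.08  0.02  0.08]
[-77.4   0.1  33.3] [0.1 0.6 1.3] w 20.1 qd 0.001 rot [-0.08  0.03  0.08]
```

View pics/w6c.png

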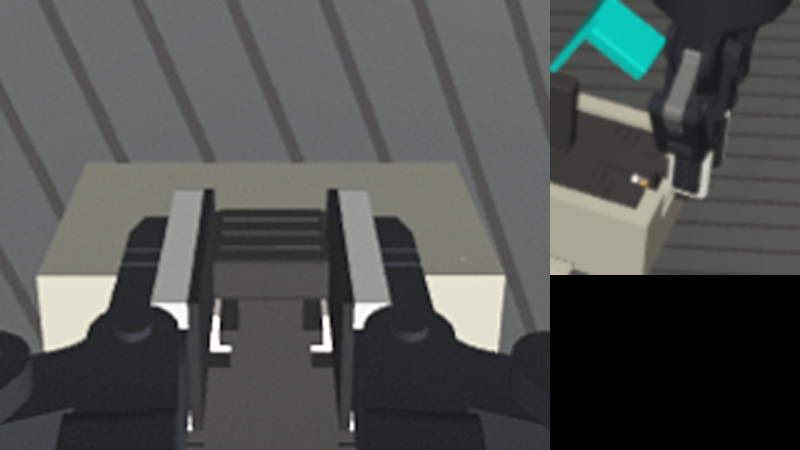

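Call:
play_rows(
  steps=[0,0.001,0,0,0,0,10,0,0.002,0,0,0,0,10,0,0.003,0,0,0,0,10,0,0.004,0,0,0,0,10,0,0.004,0,0,0,0,10,0,0.004,0,0,0,0,10],
)

```text
time_s: 6.57
tcp_pos: [0.4683, 0.2176, 0.0331]
tcp_rot: [-0.001, 0.824, 0.567, -0.001]
wrist_force: [-3.3, 1.5, 4.0]
width: 0.0203
```

```bash
python3 st.py
```

```text
[-75.9   0.1  33.1] [-3.6  0.2  4. ] w 20.3 qd 0.002 rot [-0.14  0.03  0.09]
```

Call:
play_rows(
  steps=[0,0.001,-0.0006,0,0,0,10,0,0.002,-0.0006,0,0,0,10,0,0.003,-0.0006,0,0,0,10,0,0.003,-0.0006,0,0,0,10,0,0.003,-0.0006,0,0,0,10],
)

```text
time_s: 6.98
tcp_pos: [0.469, 0.2172, 0.0331]
tcp_rot: [-0.001, 0.824, 0.567, -0.002]
wrist_force: [-6.0, 2.6, 3.9]
width: 0.0203
```

```bash
python3 st.py
```

```text
[-75.1   0.   33.1] [-6.5  0.3  3.9] w 20.3 qd 0.002 rot [-0.23  0.05  0.09]
```

Call:
play_rows(
  steps=[0,0.001,-0.001,0,0,0,10,0,0.002,-0.001,0,0,0,10,0,0.003,-0.001,0,0,0,10,0,0.003,-0.001,0,0,0,10,0,0.003,-0.001,0,0,0,10],
)

```text
time_s: 7.4
tcp_pos: [0.4695, 0.217, 0.0332]
tcp_rot: [-0.002, 0.824, 0.567, -0.002]
wrist_force: [-7.8, 4.0, 3.3]
width: 0.0202
```

```bash
python3 st.py
```

```text
[-74.6  -0.   33.2] [-8.7  1.   3.3] w 20.2 qd 0.001 rot [-0.35  0.07  0.1 ]
```

Call:
play_rows(
  steps=[0,0.001,-0.001,0,0,0,10,0,0.002,-0.001,0,0,0,10,0,0.003,-0.002,0,0,0,10,0,0.004,-0.002,0,0,0,10,0,0.004,-0.002,0,0,0,10,0,0.004,-0.002,0,0,0,10],
)

```text
time_s: 7.9
tcp_pos: [0.4701, 0.2166, 0.0335]
tcp_rot: [-0.003, 0.824, 0.567, -0.003]
wrist_force: [-9.3, 4.3, 3.1]
width: 0.0204
```

```bash
python3 st.py
```

```text
[-73.9  -0.2  33.5] [-10.2   0.7   3.1] w 20.4 qd 0.002 rot [-0.51  0.1   0.11]
```

Call:
play_rows(
  steps=[0,0.001,-0.001,0,0,0,10,0,0.002,-0.001,0,0,0,10,0,0.003,-0.002,0,0,0,10,0,0.004,-0.002,0,0,0,10,0,0.005,-0.002,0,0,0,10,0,0.005,-0.002,0,0,0,10],
)

```text
time_s: 8.4
tcp_pos: [0.4708, 0.2161, 0.0336]
tcp_rot: [-0.004, 0.824, 0.567, -0.005]
wrist_force: [-10.8, 5.8, 1.4]
width: 0.0201
```

```bash
python3 st.py;python3 - <<'E'
from h import *
from plant import arm
im=arm.get_image("wrist")[:,:,::-1]; cv2.imwrite("pics/w7.png",im)
a=cv2.resize(im[220:400,210:430],(550,450),interpolation=2)
im=arm.get_image("side")[:,:,::-1]; b=cv2.resize(im[250:360,340:440],(250,275),interpolation=2)
c=np.zeros((450,800,3),np.uint8); c[:,:550]=a; c[:275,550:]=b; cv2.imwrite("pics/w7c.png",c)
E
python3 st.py
```

```text
[-73.   -0.4  33.6] [-12.2   1.5   1.4] w 20.1 qd 0.003 rot [-0.73  0.15  0.12]
[-73.1  -0.4  33.7] [-11.3   1.5   1.2] w 20.5 qd 0.002 rot [-0.72  0.15  0.13]
```

View pics/w7c.png

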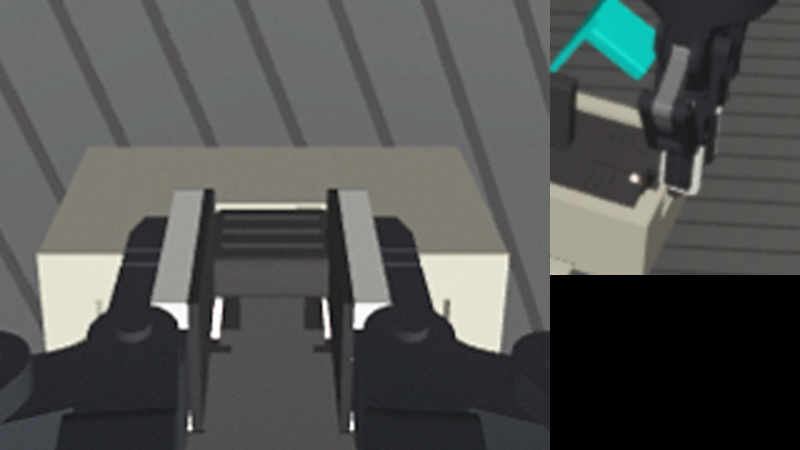

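Call:
play_rows(
  steps=[0.0005,0.001,-0.001,0,0,0,10,0.0005,0.002,-0.001,0,0,0,10,0.0005,0.003,-0.001,0,0,0,10,0.0005,0.004,-0.001,0,0,0,10,0.0005,0.004,-0.001,0,0,0,10],
)

```text
time_s: 8.92
tcp_pos: [0.4715, 0.2159, 0.0337]
tcp_rot: [-0.005, 0.823, 0.567, -0.006]
wrist_force: [-13.5, 7.1, 1.8]
width: 0.02
```

```bash
python3 st.py
```

```text
[-72.3  -0.3  33.7] [-15.2   1.8   1.8] w 20.0 qd 0.002 rot [-0.88  0.19  0.13]
```

Call:
play_rows(
  steps=[0,-0.0003,-0.002,0.0025,0,0,10,0,-0.0006,-0.004,0.005,0,0,10,0,-0.0009,-0.006,0.0075,0,0,10,0,-0.001,-0.008,0.01,0,0,10,0,-0.001,-0.008,0.01,0,0,10],
)

```text
time_s: 9.33
tcp_pos: [0.4712, 0.216, 0.0379]
tcp_rot: [-0.018, 0.823, 0.567, -0.015]
wrist_force: [-13.2, 6.1, 0.7]
width: 0.02
```

```bash
python3 st.py
```

```text
[-72.6  -0.3  37.9] [-14.5   1.    0.7] w 20.0 qd 0.008 rot [-2.69  0.19  0.13]
```

Call:
play_rows(
  steps=[0,-0.0003,-0.0025,0.003,0,0,10,0,-0.0006,-0.005,0.006,0,0,10,0,-0.0009,-0.0075,0.009,0,0,10,0,-0.0011,-0.0095,0.0105,0,0,10,0,-0.0011,-0.0095,0.0105,0,0,10],
)

```text
time_s: 9.75
tcp_pos: [0.471, 0.2161, 0.0429]
tcp_rot: [-0.032, 0.823, 0.567, -0.024]
wrist_force: [-12.3, 6.4, 1.4]
width: 0.0199
```

```bash
python3 st.py
```

```text
[-72.8  -0.3  42.9] [-13.8   1.6   1.4] w 19.9 qd 0.007 rot [-4.56  0.2   0.14]
```

Call:
play_rows(
  steps=[0,-0.0005,-0.0025,0.003,0,0,10,0,-0.001,-0.005,0.006,0,0,10,0,-0.0014,-0.0075,0.009,0,0,10,0,-0.0018,-0.0095,0.0105,0,0,10,0,-0.0018,-0.0095,0.0105,0,0,10],
)

```text
time_s: 10.17
tcp_pos: [0.4708, 0.2161, 0.048]
tcp_rot: [-0.045, 0.822, 0.567, -0.033]
wrist_force: [-12.0, 5.4, 2.0]
width: 0.0199
```

```bash
python3 st.py;python3 - <<'E'
from h import *
from plant import arm
im=arm.get_image("wrist")[:,:,::-1]; cv2.imwrite("pics/w8.png",im)
a=cv2.resize(im[220:400,210:430],(400,330),interpolation=2)
im=arm.get_image("side")[:,:,::-1]; b=cv2.resize(im[250:360,280:440],(800,550),interpolation=2)
cv2.imwrite("pics/s8.png",b);cv2.imwrite("pics/w8c.png",a)
E
python3 st.py
```

```text
[-73.   -0.3  48. ] [-13.2   0.7   2. ] w 19.9 qd 0.008 rot [-6.4   0.2   0.14]
[-73.1  -0.3  47.8] [-13.8   0.9   2.3] w 20.3 qd 0.003 rot [-6.39  0.2   0.15]
```

View pics/s8.png

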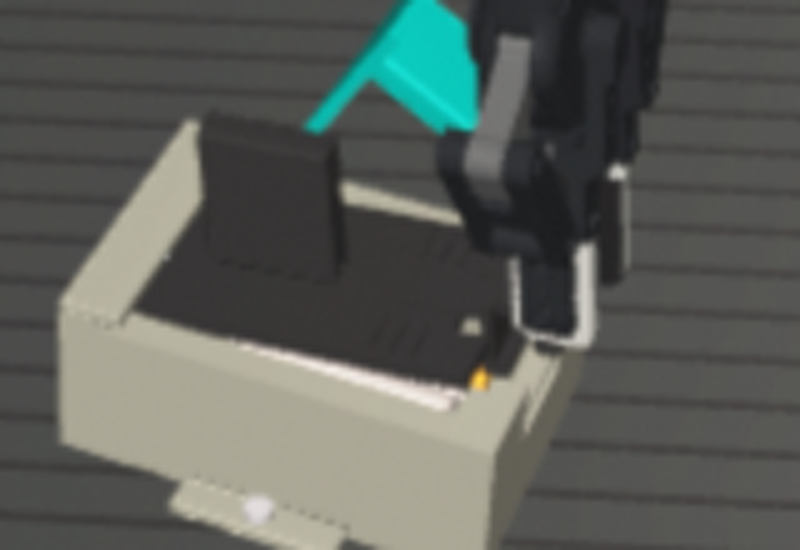

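View pics/w8c.png

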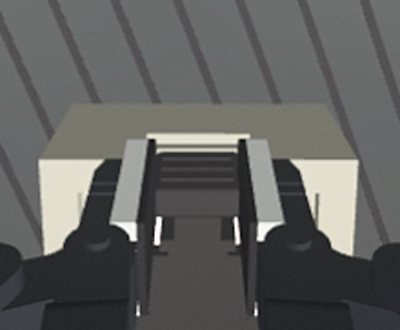

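Call:
play_rows(
  steps=[0,-0.004,0,0,0,0,10,0,-0.008,0,0,0,0,10,0,-0.012,0,0,0,0,10,0,-0.015,0,0,0,0,10,0,-0.015,0,0,0,0,10,0,-0.015,0,0,0,0,10],
)

```text
time_s: 10.77
tcp_pos: [0.4685, 0.2173, 0.05]
tcp_rot: [-0.041, 0.823, 0.566, -0.029]
wrist_force: [-4.8, 2.5, 0.7]
width: 0.02
```

```bash
python3 st.py
```

```text
[-75.6  -0.1  50. ] [-5.3  0.6  0.7] w 20.0 qd 0.007 rot [-5.76  0.1   0.09]
```

Call:
play_rows(
  steps=[0,-0.003,0.002,0,0,0,10,0,-0.006,0.004,0,0,0,10,0,-0.008,0.005,0,0,0,10,0,-0.008,0.005,0,0,0,10,0,-0.008,0.005,0,0,0,10],
)

```text
time_s: 11.18
tcp_pos: [0.4661, 0.2185, 0.0488]
tcp_rot: [-0.04, 0.823, 0.566, -0.028]
wrist_force: [1.0, 0.0, -1.1]
width: 0.02
```

```bash
python3 st.py
```

```text
[-78.3   0.2  48.8] [ 0.9  0.4 -1.1] w 20.0 qd 0.004 rot [-5.57  0.03  0.06]
```

Call:
play_rows(
  steps=[0,0,0.002,0,0,0,10,0,0,0.004,0,0,0,10,0,0,0.005,0,0,0,10,0,0,0.005,0,0,0,10],
)

```text
time_s: 11.52
tcp_pos: [0.4652, 0.2189, 0.046]
tcp_rot: [-0.04, 0.823, 0.566, -0.028]
wrist_force: [-0.2, -0.0, -0.9]
width: 0.0201
```

```bash
python3 st.py
```

```text
[-79.2   0.2  46. ] [-0.2 -0.1 -0.9] w 20.1 qd 0.005 rot [-5.65  0.05  0.08]
```

Call:
play_rows(
  steps=[0,0,0.001,0,0,0,25,0,0,0.001,0,0,0,35,0,0,0.001,0,0,0,45,0,0,0.001,0,0,0,50,0,0,0.001,0,0,0,50,0,0,0.001,0,0,0,50],
)

```text
time_s: 12.02
tcp_pos: [0.4651, 0.2191, 0.0457]
tcp_rot: [-0.04, 0.823, 0.566, -0.028]
wrist_force: [-0.2, -0.8, 0.2]
width: 0.0425
```

```bash
python3 st.py;python3 - <<'E'
from h import *
from plant import arm
im=arm.get_image("side")[:,:,::-1]; b=cv2.resize(im[250:360,280:440],(800,550),interpolation=2)
cv2.imwrite("pics/s9.png",b)
E
python3 st.py
```

```text
[-79.4   0.3  45.7] [ 0.1 -0.8  0.2] w 42.5 qd 0.003 rot [-5.66  0.04  0.08]
[-79.4   0.3  45.7] [-0.2  0.2 -0.5] w 42.7 qd 0.003 rot [-5.66  0.04  0.08]
```

View pics/s9.png

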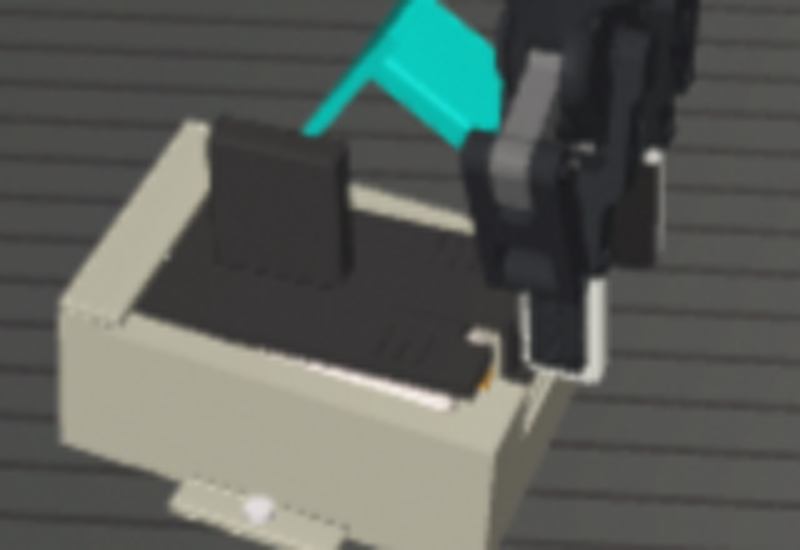

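Run:
```python
from h import *
from plant import arm
s=arm.observe(); 
for M in ([-75,0,105],[19,0,105],[13.3,0,42.7]): togo(s,M,Y,pitch=5.6)
```

```text
t 12.07 shift [-0.0007 -0.0029 -0.1189] turn [-0.0003  0.0002  0.0005]
t 12.07 shift [-0.0009  0.1842 -0.1375] turn [-0.0003  0.0002  0.0005]
t 12.07 shift [-0.0009  0.1851 -0.0123] turn [-0.0003  0.0002  0.0005]
```

Call:
play_rows(
  steps=[-0.0007,-0.003,-0.03,0,0,0,50,-0.0007,-0.003,-0.07,0,0,0,50,-0.0007,-0.003,-0.119,0,0,0,50,-0.0007,0.01,-0.125,0,0,0,50,-0.0008,0.06,-0.13,0,0,0,50,-0.0009,0.12,-0.1375,0,0,0,50,-0.0009,0.184,-0.1375,0,0,0,50,-0.0009,0.184,-0.1375,0,0,0,50,-0.0009,0.184,-0.1375,0,0,0,50,-0.0009,0.184,-0.1375,0,0,0,50],
)

```text
time_s: 12.9
tcp_pos: [0.5561, 0.1835, 0.104]
tcp_rot: [-0.041, 0.823, 0.566, -0.029]
wrist_force: [-0.7, 0.1, -0.1]
width: 0.0427
```

```bash
python3 st.py;python3 - <<'E'
from h import *
from plant import arm
s=arm.observe(); i=arm.camera_info("wrist")
im=arm.get_image("wrist")[:,:,::-1]; cv2.imwrite("pics/w10.png",im)
def cov(M,th=5.4,dx=-1.5): # box coords of cover-frame point
    t=np.radians(th); M=np.atleast_2d(M)-[53,0,0]
    return np.c_[M[:,0]*np.cos(t)+M[:,2]*np.sin(t)+53+dx, M[:,1], -M[:,0]*np.sin(t)+M[:,2]*np.cos(t)+44]
P=cov([[-5,-6,51],[-5,6,51],[35,-6,51],[35,6,51],[-53,-31.5,5],[-53,31.5,5]])
for q in proj(i,place(*BX,P)): cv2.circle(im:=im.copy(),tuple(int(a) for a in q.round()),3,(0,0,255),1)
cv2.imwrite("pics/w10c.png",cv2.resize(im[160:460,160:480],None,fx=2,fy=2))
im=arm.get_image("side")[:,:,::-1]; cv2.imwrite("pics/s10.png",cv2.resize(im[220:360,260:440],(800,600),interpolation=2))
s=arm.observe(); togo(s,[13.3,0,42.7],Y,pitch=5.6)
E
python3 st.py
```

```text
[ 18.3  -0.3 104. ] [-0.7 -0.2 -0.1] w 42.7 qd 0.025 rot [-5.78  0.09  0.06]
t 13.00 shift [0.     0.0032 0.1245] turn [-0.0006  0.0003  0.0007]
[ 17.9   0.  104.8] [-0.4 -0.1 -0. ] w 43.0 qd 0.011 rot [-5.71  0.05  0.12]
```

View pics/w10c.png

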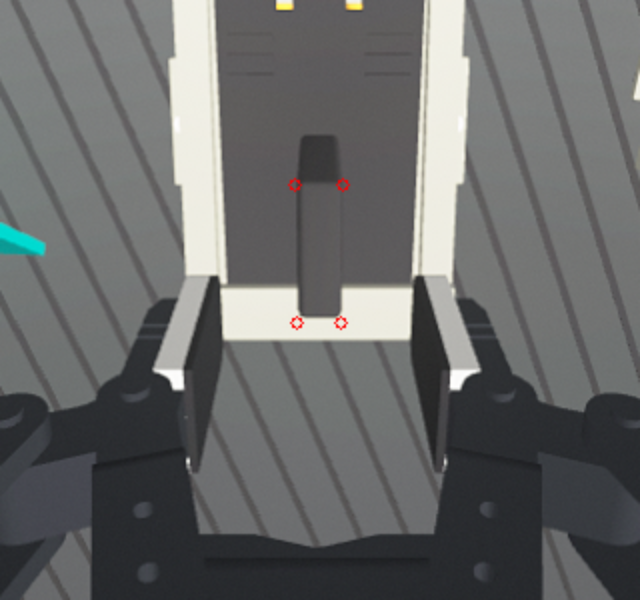

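View pics/s10.png

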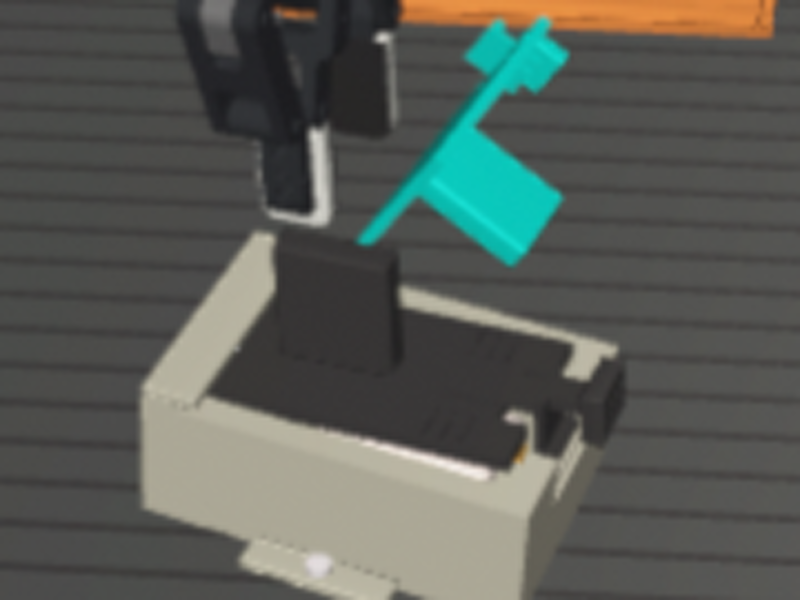

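Call:
play_rows(
  steps=[0,0.004,0.04,0,0,0,45,0,0.004,0.08,0,0,0,40,0,0.004,0.11,0,0,0,40,0,0.004,0.124,0,0,0,40,0,0.004,0.124,0,0,0,40,0,0.004,0.124,0,0,0,40,0,0.004,0.124,0,0,0,40],
)

```text
time_s: 13.58
tcp_pos: [0.5536, 0.1853, 0.0446]
tcp_rot: [-0.04, 0.823, 0.567, -0.027]
wrist_force: [0.7, -0.6, 0.1]
width: 0.0339
```

```bash
python3 st.py;python3 - <<'E'
from h import *
from plant import arm
im=arm.get_image("wrist")[:,:,::-1]; cv2.imwrite("pics/w11c.png",im[150:400,150:490])
im=arm.get_image("side")[:,:,::-1]; cv2.imwrite("pics/s11.png",cv2.resize(im[220:360,260:440],(800,600),interpolation=2))
E
python3 st.py
```

```text
[15.3  0.6 44.6] [ 0.9 -0.3  0.1] w 33.9 qd 0.013 rot [-5.54 -0.04  0.11]
[15.6  0.6 44.7] [-0.2  0.8  0.5] w 34.3 qd 0.004 rot [-5.52 -0.05  0.09]
```

View pics/w11c.png

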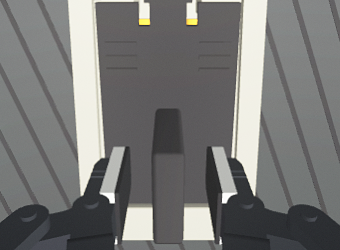

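View pics/s11.png

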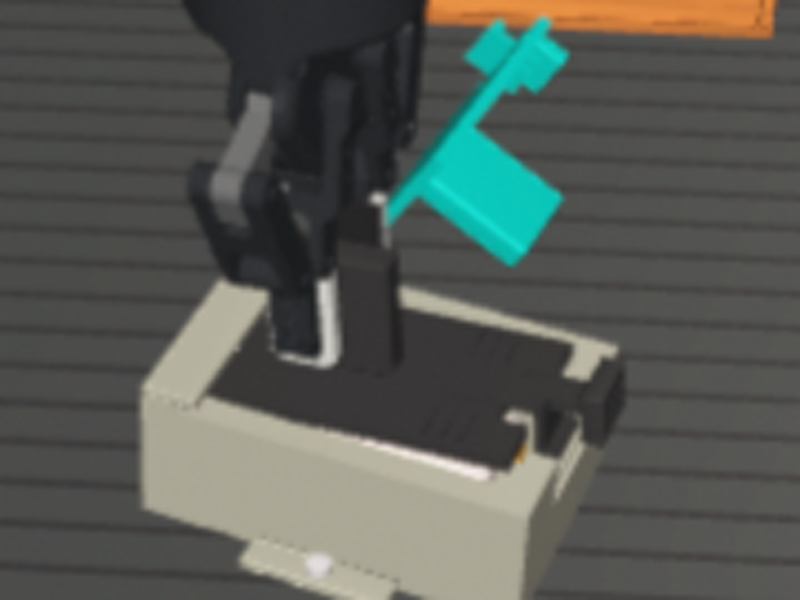

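Call:
play_rows(
  steps=[-0.001,0,0,0,0,0,30,-0.001,0,0,0,0,0,22,-0.001,0,0,0,0,0,16,-0.001,0,0,0,0,0,10,-0.001,0,0,0,0,0,5,-0.001,0,0,0,0,0,0,-0.001,0,0,0,0,0,0],
  grip_force=50,
)

```text
time_s: 14.27
tcp_pos: [0.5531, 0.1846, 0.0436]
tcp_rot: [-0.04, 0.823, 0.566, -0.028]
wrist_force: [0.3, -0.3, 2.6]
width: 0.011
```

```bash
python3 st.py
```

```text
[15.1 -0.3 43.6] [ 0.4 -0.2  2.6] w 11.0 qd 0.001 rot [-5.62  0.01  0.08]
```

Call:
play_rows(
  steps=[0,0,-0.002,0,0,0,0,0,-0.002,-0.0022,0,0,0,0,0,-0.004,-0.002,0,0,0,0,0,-0.007,-0.0018,0,0,0,0,0,-0.01,-0.0014,0,0,0,0,0,-0.012,-0.0012,0,0,0,0,0,-0.012,-0.0012,0,0,0,0],
)

```text
time_s: 14.85
tcp_pos: [0.5466, 0.1867, 0.0439]
tcp_rot: [-0.041, 0.823, 0.566, -0.029]
wrist_force: [-0.3, -0.1, -1.5]
width: 0.0115
```

```bash
python3 st.py
```

```text
[ 8.3 -0.7 43.9] [-0.3 -0.2 -1.5] w 11.5 qd 0.003 rot [-5.72  0.07  0.09]
```

Call:
play_rows(
  steps=[0,-0.003,0.0002,0,0,0,0,0,-0.006,0.0004,0,0,0,0,0,-0.009,0.0007,0,0,0,0,0,-0.012,0.001,0,0,0,0,0,-0.015,0.001,0,0,0,0,0,-0.015,0.001,0,0,0,0],
)

```text
time_s: 15.35
tcp_pos: [0.5398, 0.1894, 0.0444]
tcp_rot: [-0.041, 0.823, 0.566, -0.028]
wrist_force: [0.1, 0.5, 0.1]
width: 0.0116
```

```bash
python3 st.py;python3 - <<'E'
from h import *
from plant import arm
im=arm.get_image("side")[:,:,::-1]; cv2.imwrite("pics/s12.png",cv2.resize(im[220:360,260:440],(800,600),interpolation=2))
E
python3 st.py
```

```text
[ 1.  -0.6 44.4] [-0.1  0.5  0.1] w 11.6 qd 0.004 rot [-5.68  0.05  0.09]
[ 1.2 -0.6 44.5] [ 0.2  0.6 -1.3] w 10.9 qd 0.006 rot [-5.67  0.05  0.09]
```

View pics/s12.png

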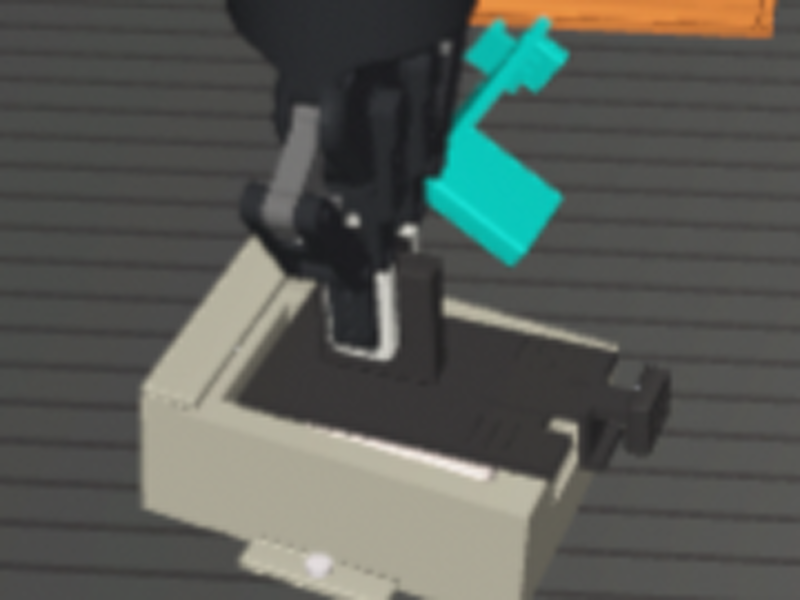

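Call:
play_rows(
  steps=[0,-0.001,-0.006,0,0,0,0,0,-0.002,-0.014,0,0,0,0,0,-0.004,-0.03,0,0,0,0,0,-0.009,-0.07,0,0,0,0,0,-0.014,-0.13,0,0,0,0,0,-0.02,-0.2,0,0,0,0,0,-0.02,-0.22,0,0,0,0,0,-0.02,-0.22,0,0,0,0,0,-0.02,-0.22,0,0,0,0],
)

```text
time_s: 16.15
tcp_pos: [0.5414, 0.189, 0.1554]
tcp_rot: [-0.04, 0.823, 0.566, -0.028]
wrist_force: [-0.1, 0.1, -2.6]
width: 0.0112
```

```bash
python3 st.py;python3 - <<'E'
from h import *
from plant import arm
im=arm.get_image("side")[:,:,::-1]; cv2.imwrite("pics/s13.png",im)
s=arm.observe(); print(s["tcp_pos"],s["q"].round(2))
TR=[.4847,-.1721,-.0086]
# tray fit check w/ wrist later; target above tray: rib at cover +15 => choose cover x axis = world +x-ish (yaw tray)
for yaw in (TR[2],):
  for z in (150,):
    togo(s,[15,0,z],yaw+np.pi/2,base=TR,pitch=5.6)
E
python3 st.py
```

```text
[  2.6  -0.4 155.4] [-0.2  0.1 -2.6] w 11.2 qd 0.061 rot [-5.58 -0.    0.08]
[0.54033575 0.18882601 0.1535445 ] [ 0.21  0.22  1.34  0.05  1.67 -1.  ]
t 16.20 shift [-0.7035  0.1818 -0.0099] turn [-0.001  -0.0106 -0.113 ]
[  1.7  -0.9 153.5] [-0.9 -0.2 -3.1] w 11.3 qd 0.034 rot [-5.76  0.11  0.08]
```

View pics/s13.png

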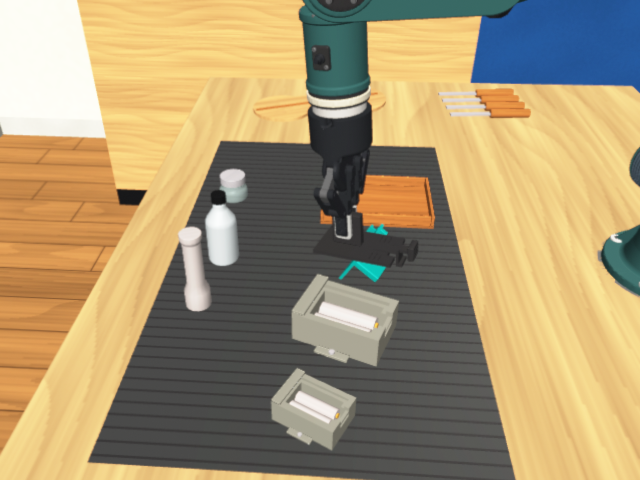

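Call:
play_rows(
  steps=[-0.035,0.01,0,0,-0.0005,-0.0055,0,-0.09,0.026,-0.001,0,-0.0013,-0.0145,0,-0.153,0.045,-0.002,0,-0.0023,-0.025,0,-0.222,0.065,-0.003,0,-0.0033,-0.036,0,-0.299,0.088,-0.0035,-0.0005,-0.0045,-0.0485,0,-0.375,0.11,-0.004,-0.0005,-0.0057,-0.061,0,-0.452,0.133,-0.005,-0.0006,-0.0068,-0.0735,0,-0.528,0.155,-0.006,-0.0007,-0.008,-0.086,0,-0.598,0.175,-0.007,-0.0008,-0.009,-0.097,0,-0.653,0.192,-0.0075,-0.001,-0.01,-0.106,0,-0.695,0.204,-0.008,-0.001,-0.0106,-0.113,0,-0.695,0.204,-0.008,-0.001,-0.0106,-0.113,0],
)

```text
time_s: 17.2
tcp_pos: [0.5099, -0.1757, 0.1456]
tcp_rot: [-0.036, 0.711, 0.702, -0.035]
wrist_force: [-0.4, 0.2, -1.5]
width: 0.0113
```

Call:
play_rows(
  steps=[0,0,0,0,0,0,0,0,0,0,0,0,0,0,0,0,0,0,0,0,0],
)

```text
time_s: 17.45
tcp_pos: [0.5117, -0.1706, 0.1478]
tcp_rot: [-0.035, 0.709, 0.704, -0.034]
wrist_force: [-0.6, -0.4, -0.9]
width: 0.011
```

```bash
cat > tr.py <<'E'
from h import *
from plant import arm
import sys
TR=[.4847,-.1721,-.0086]
s=arm.observe(); print("tray frame",*inbox(s,TR),"w",round(s["width"]*1000,1),"qd",round(float(abs(s["qd"]).max()),3)); togo(s,[float(a) for a in sys.argv[1:4]],TR[2]+np.pi/2,base=TR,pitch=5.6)
E
python3 tr.py 27 0 100
python3 - <<'E'
from h import *
from plant import arm
im=arm.get_image("side")[:,:,::-1]; cv2.imwrite("pics/s14.png",cv2.resize(im[100:260,280:480],(800,640))[:600])
im=arm.get_image("wrist")[:,:,::-1]; cv2.imwrite("pics/w14.png",im)
E
python3 tr.py 27 0 100
```

```text
tray frame [ 27.    1.7 147.8] [-0.6 -0.5 -0.9] w 11.0 qd 0.01
t 17.45 shift [-0.0036  0.0093  0.0952] turn [-0.     -0.0006  0.0005]
tray frame [ 27.4   1.6 148.6] [ 0.3  0.1 -1.6] w 11.4 qd 0.008
t 17.55 shift [-0.0033  0.0085  0.0968] turn [ 0.0004 -0.0003  0.0006]
```

View pics/s14.png

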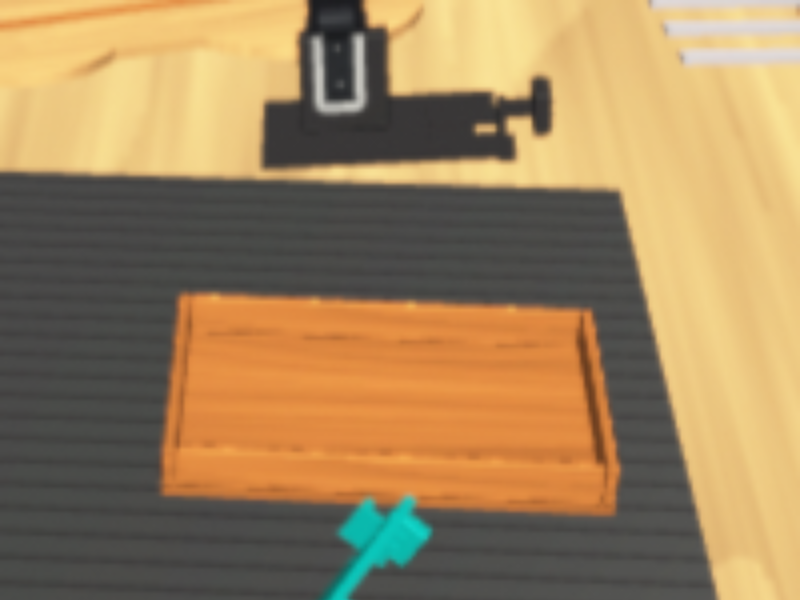

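View pics/w14.png

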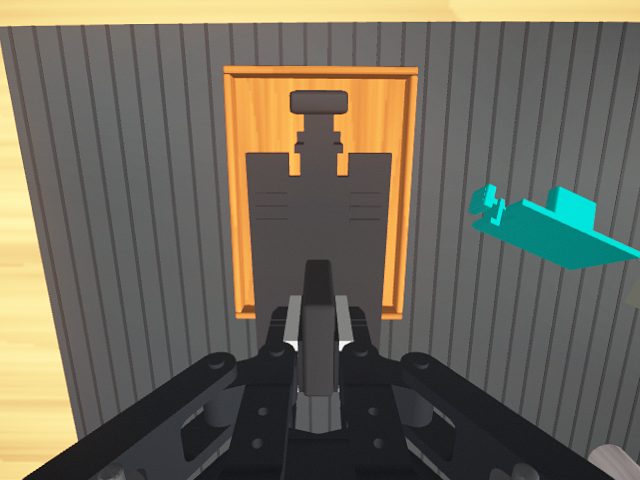

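Call:
play_rows(
  steps=[-0.001,0.004,0.04,0,0,0,0,-0.002,0.008,0.08,0,0,0,0,-0.003,0.012,0.12,0,0,0,0,-0.003,0.016,0.16,0,0,0,0,-0.003,0.02,0.2,0,0,0,0,-0.003,0.023,0.235,0,0,0,0,-0.003,0.025,0.255,0,0,0,0,-0.003,0.0255,0.266,0,0,0,0,-0.003,0.0255,0.266,0,0,0,0,-0.003,0.0255,0.266,0,0,0,0,-0.003,0.0255,0.266,0,0,0,0],
)

```text
time_s: 18.47
tcp_pos: [0.5132, -0.1737, 0.0169]
tcp_rot: [-0.033, 0.709, 0.703, -0.033]
wrist_force: [0.6, -0.0, -1.1]
width: 0.0114
```

```bash
python3 tr.py 27 0 7
```

```text
tray frame [28.6 -1.3 16.9] [ 0.6 -0.  -1.1] w 11.4 qd 0.004
t 18.47 shift [ 0.0027 -0.0012  0.0201] turn [0.0015 0.0002 0.0001]
```

Call:
play_rows(
  steps=[0.001,0,0.005,0.001,0,0,0,0.001,0,0.01,0.001,0,0,0,0.001,0,0.015,0.001,0,0,0,0.001,0,0.018,0.001,0,0,0,0.001,0,0.018,0.001,0,0,0],
)

```text
time_s: 18.88
tcp_pos: [0.5116, -0.1731, 0.0074]
tcp_rot: [-0.035, 0.709, 0.703, -0.034]
wrist_force: [-0.0, 0.9, 2.8]
width: 0.0113
```

```bash
python3 tr.py 27 0 5
```

```text
tray frame [27.  -0.7  7.4] [-0.   0.9  2.8] w 11.3 qd 0.005
t 18.88 shift [0.0015 0.0006 0.0047] turn [-0.0001 -0.0001  0.    ]
```

Call:
play_rows(
  steps=[0,0,0,0,0,0,15,0,0,0,0,0,0,20,0,0,0,0,0,0,28,0,0,0,0,0,0,38,0,0,0,0,0,0,45,0,0,0,0,0,0,45],
)

```text
time_s: 19.38
tcp_pos: [0.5111, -0.1729, 0.0063]
tcp_rot: [-0.035, 0.709, 0.703, -0.035]
wrist_force: [-0.4, -0.3, 0.2]
width: 0.038
```

```bash
python3 tr.py 27 0 5
python3 - <<'E'
from h import *
from plant import arm
im=arm.get_image("wrist")[:,:,::-1]; cv2.imwrite("pics/w15.png",im)
E
```

```text
tray frame [26.4 -0.5  6.3] [-0.4 -0.3  0.2] w 38.0 qd 0.002
t 19.38 shift [0.001  0.0014 0.0025] turn [-0.0005 -0.0002  0.    ]
```

View pics/w15.png

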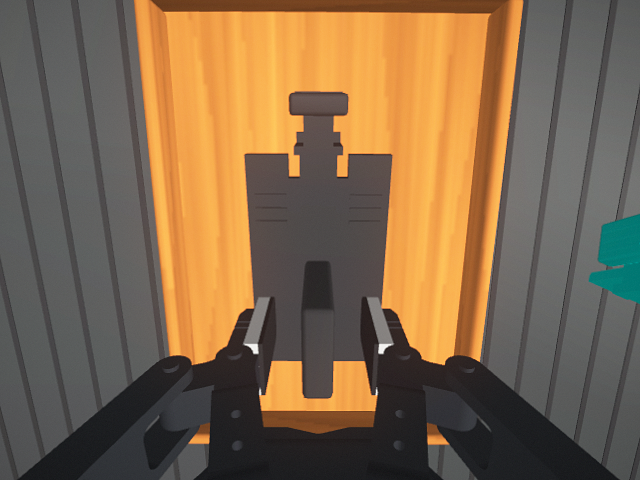

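The cover lies in the tray with the rib free between the open fingers. I'll retreat straight up.

Call:
play_rows(
  steps=[0,0,-0.02,0,0,0,45,0,0,-0.06,0,0,0,45,0,0,-0.12,0,0,0,45,0,0,-0.2,0,0,0,45,0,0,-0.28,0,0,0,45,0,0,-0.34,0,0,0,45,0,0,-0.34,0,0,0,45,0,0,-0.34,0,0,0,45,0,0,-0.34,0,0,0,45],
)

```text
time_s: 20.18
tcp_pos: [0.5277, -0.173, 0.1755]
tcp_rot: [-0.036, 0.709, 0.703, -0.035]
wrist_force: [-0.4, -0.3, -0.5]
width: 0.0384
```

```bash
python3 tr.py 27 0 150
python3 - <<'E'
from h import *
from plant import arm
a=arm.get_image("side")[:,:,::-1]; cv2.imwrite("pics/s16.png",a)
a=arm.get_image("wrist")[:,:,::-1]; cv2.imwrite("pics/w16.png",a)
a=arm.get_image("scene")[:,:,::-1]; cv2.imwrite("pics/c16.png",a)
E
```

```text
tray frame [ 43.   -0.5 175.5] [-0.4 -0.4 -0.5] w 38.4 qd 0.04
t 20.18 shift [ 0.0009 -0.0269  0.0538] turn [-0.0005 -0.0003  0.0001]
```

View pics/s16.png

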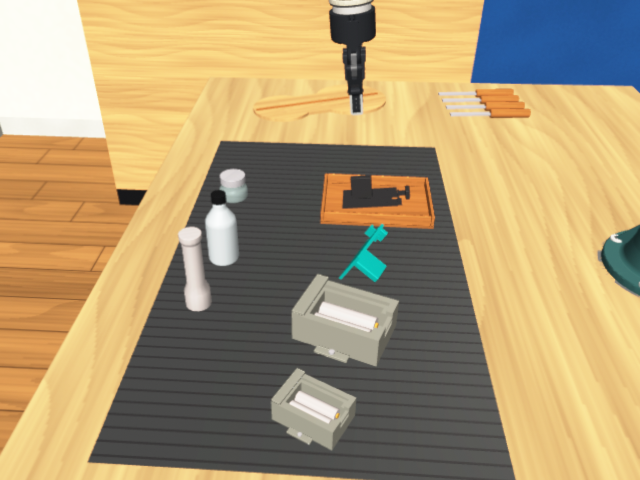

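View pics/w16.png

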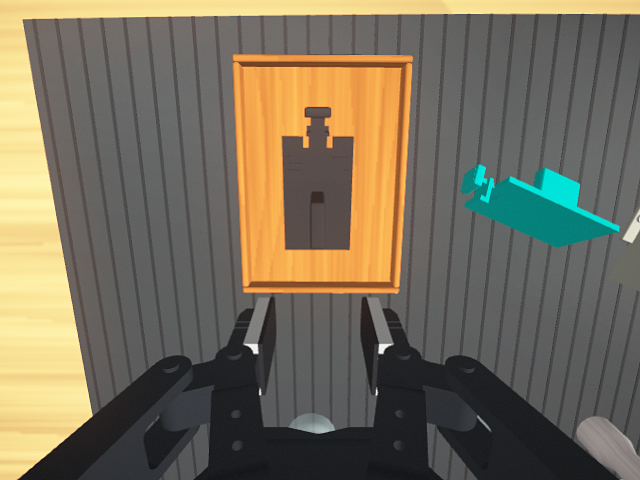

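View pics/c16.png

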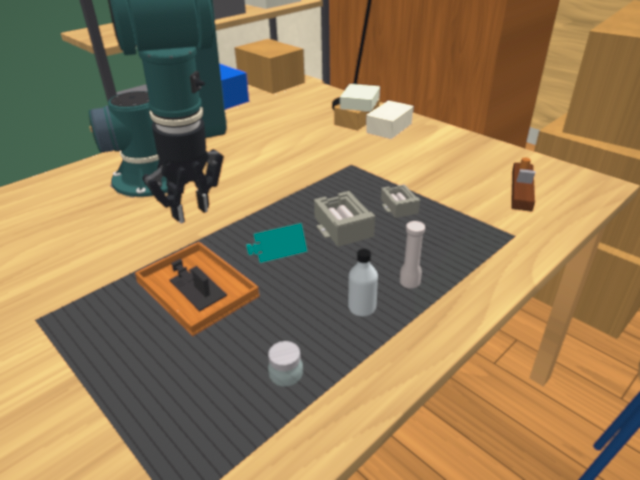

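The cover is right way up inside the tray (side (378,197)). The box at side (345,320) is open with its cells showing, the other objects stand where they were, and the arm is clear.

```bash
python3 -c "
from plant import arm
print(arm.close_job())"
```

```text
the job is handed in; nothing more can be done
None
```

The battery box is open and its cells can be reached. The cover lies right way up inside the wooden tray, and I handed the job in at about 20 s of the 61 s allowed.

- **Release:** I held the tab's pad by its sides and pressed it in until the wrist force along the press read about 15 N. The highest reading I took was 15.2 N. Keeping it pressed, I raised that end about 13 mm by estimate (14 mm measured at the tool).
- **Removal:** I eased the press off and let go, and the cover stayed propped up. I then took the grip rib, drew the cover about 14 mm clear of the lip and lifted it off. No force worth noting showed during the draw or the lift.
- **Placing:** I set the cover down in the tray at about 3 N.

**Last checks:** the final side, scene and wrist pictures show the cover flat inside the tray walls and the box open. The bottle, torch, jar, turquoise look-alike and small box are where they were. The gripper is clear, about 0.15 m above the tray, and touching nothing.

**What disagreed:**
- **Fingertips:** they showed about 20 mm short of the reported TCP. My first close therefore shut on air above the pad without touching it, and I redid it lower after checking in the pictures.
- **Force:** I read the wrist force only at the end of each move, so brief peaks in between were not seen.

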